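Zero the height comparator on the master bar, then load the stage rail

TASK

Bring the comparator's measuring head down on the master bar, already under it, until the dial pointer stands at the zero mark, and let go of the head. Then, not touching the head again, slide the master out, lay it lengthways on the empty rubber mat and slide the stage rail, bevelled nose first, under the sprung tip in its place, straight and fully home against the stop. Go gently with the sprung tip and leave the other things on the bench where they are.

Things in the scene. Friction and masses are not known exactly. Their poses are not given: they have to be found in the camera images.
- stand: Fixed comparator stand: dark steel base plate, x = -70 to +160 mm, y = -55 to +55 mm, 20 mm thick; its top carries the bars. Origin on the bench under the tip's vertical axis; x points away from the loading side to the column (24 mm thick, 310 mm high, at x = +135, y = +32 mm); z up.
- stop (a point): Foot of the stop's face, on the plate at stand x = +40 mm, y = 0, z = 20 mm; axes as the stand's. Stop 44 mm wide, 10 mm high. A bar fully home touches it with its nose: bar centre then at stand x = -40 mm, y = 0, long axis along stand x, its tail reaching past the plate's front edge.
- head: White measuring head sliding on the column. Origin: middle of its black upright knob (22 mm thick, 38 mm high, straight above the tip); axes as the stand's. Head box below it 38 x 40 x 30 mm, underside 49 mm below the origin. A stem under it, clamped at a length that differs from day to day, ends in a sprung 10 mm ball tip, hanging free 94 to 108 mm below the origin.
- knob_top (a point): Top face of the knob, 19 mm above the head's origin. The head slides vertically by 55 mm (origin 180 mm above the bench at the highest, 125 mm at the lowest). It is balanced and stays where it is put; friction of 6 to 10 N resists moving it either way.
- dial (a point): Point on the head's beam, 75 mm behind the knob, over which lies the 60 mm dial, face up, 11 to 25 mm above it. Tip spring: 2 N as the tip starts to move, then 0.5 N per mm, 12 mm at most; the pointer turns clockwise 0.25 rad per mm. Zero mark (long, on the column side): tip pushed in 5 mm, 4.5 N. Short marks: 2 mm (3 N) and 8 mm (6 N); anywhere between them counts as zero.
- master_mid (a point): Centre of the master: steel bar 160 mm long (x), 24 wide (y), 30 high (z), 0.3 to 0.6 kg. Nose at +x, its upper edge sloped off over 28 mm, 16 mm down at the end. Told by the round button, 18 mm wide, 6 high, on the middle of its top. Starts loaded on the stand, near home; the tip meets it 40 mm ahead of its centre. Grasp it across its width at the rear (x = -80 to -20 mm).
- part_mid (a point): Centre of the stage rail, the part: aluminium bar of the same 160 x 24 x 30 mm with the same bevelled nose at +x, 0.2 to 0.4 kg; two dark screw holes in its top, no button. Starts lying on a rubber mat.
- mat_part: Black rubber mat fixed to the bench, 200 (x) x 80 (y) x 4 mm, on which the stage rail lies at first. Origin at the centre of its underside.
- mat_empty: The other, equal rubber mat, empty at first, where the master goes: its centre within 50 mm of the mat's centre, lengthways. Origin at the centre of its underside.
- offcut: Bystander: short square-ended aluminium bar, 100 x 24 x 30 mm, no bevel. Origin at the centre of its underside. Leave alone.
- beaker: Bystander: empty glass beaker, 72 mm wide, 90 mm high. Origin at the centre of its underside. Leave alone.
- flask: Bystander: conical glass flask, 76 mm wide, 120 mm high. Origin at the centre of its underside. Leave alone.
- bottle: Bystander: amber reagent bottle, 52 mm wide, 110 mm high. Origin at the centre of its underside. Leave alone.
- dish: Bystander: clear plastic dish, 90 mm wide, 16 mm high. Origin at the centre of its underside. Leave alone.
- pen: Bystander: black pen, 130 mm long, 11 mm thick. Origin at the centre of its underside. Leave alone.
There are look-alikes about, which are no part of the job. What is shaped like the part that bears part_mid but blue is not meant. What is shaped like the mat_empty but blue is not meant.

How it is judged:
By the outcome, as a careful person would: the job done as asked, in the order asked, and still so for the second after the job is handed in, with the robot touching nothing.
It also fails if it takes over 72 s, if anything falls off the work surface, if the arm or the gripper's body presses on something with over 40 N, if the wrist force passes 120 N, or if a joint passes its speed limit or range.

ROBOT

A 7-joint arm with a two-finger parallel gripper is mounted at the origin on the work surface. World frame = base frame: x ahead of the robot, y to its left, z up, the work surface at z = 0. Lengths are in m, angles in degrees, forces in N, time in s.
With the tool pointing down it reaches from about 0.4 to 0.875 m from the base axis. Payload 19.3 kg.
Tool frame: the origin (TCP) lies midway between the tips of the shut fingers; the grasp point (between the pads) lies 19 mm behind it (env.grip_point_offset is the distance from the TCP to the grasp point, in m); z points along the fingers, y is the direction in which the jaws open and shut (so a half turn about z gives the same grasp; the last joint's range is limited). The gripper opens to 85 mm and grips with 20 to 120 N. Pads are 22 mm wide; open, the fingers measure 114 mm over their backs; the gripper's body (76 mm by 85 mm) begins 54 mm behind the grasp point. The pads swing forward as they close: fully open they stand 13 mm farther back than shut.
Start: joints at [64.045, 29.874, -2.08, 91.645, 1.215, 58.505, -6.463], TCP at [0.233, -0.58, 0.231] pointing down, gripper open.
Joint ranges: [-166.77, 166.77], [-17.47, 122.26], [-85.68, 81.53], [9.62, 139.38], [-72.42, 252.41], [9.2, 110.78], [-144.41, 144.41]. Speed limits (degrees/s): [108.29, 108.29, 136.94, 136.94, 172.46, 172.46, 172.46].

INTERFACE

Orientations are given as [roll, pitch, yaw] about the fixed x, y, z axes, in that order (R = Rz(yaw) Ry(pitch) Rx(roll)).
In Python, from cell import status, eyes, ticket, env gives the robot as it stands.
- The arm moves only by the tool arm_command, never from a script. Its argument "series" is a list of rows, each a list of 3 entries, a list of its own where there are three numbers: the gripper command: -1 is shut, 1 is fully open, values between are in proportion, then the shift along the tool's x, y, z as a fraction of full scale, then the turn, a rotation vector about the tool's x, y, z as a fraction of full scale. A call has 1 to 20 rows; each row is the pose to reach, as a shift and turn from the pose commanded when the call began, along the tool's axes at that moment, turning the shorter way round; what a row does not reach only later rows make up. Full scale, the value 1, is 0.1 m for a shift and 360 degrees for a turn. A row lasts 1/10 s, in which the tool goes at most 50 mm and 8.59 degrees, less where a joint would pass 70% of its speed; a pose out of reach is approached as far as the arm can. A call with a number of a shift or a turn outside -1 to 1 is refused whole. A call with a gripper value outside its range is refused whole. The fingers move at their own pace and stop on an object; "newtons" is the grip in N (left out, the last holds). Time passes only in rows, so rows that repeat a pose let the fingers close. It gives the time, the measured TCP pose, the force and the opening at its end, in the units of the state.
- status.get_state(): the state, without advancing time (a new reading comes with each control period).
- eyes.read_camera(name): name is "scene" or "side" or "wrist"; returns (picture, depth): 480x640x3 uint8, red, green, blue; 480x640 float32, m along the optical axis (not along the pixel's ray), 0 where there is no reading.
- eyes.camera_model(name): a dict with "intrinsics" (3x3 intrinsics, pixels), "position" and "attitude" of the camera in the world. Camera axes: x right, y down, z forward; pixel columns grow to the right and rows downward; lengths in m; the calibration is good to about 2 mm. A picture is of the moment at which its call begins: read the wrist's pose just before it. camera_model takes no time and is no camera call; for the wrist camera it gives the pose at the moment of the call.
- ticket.sign_off(): hands the job in, once; it reports no verdict.
The state is a dict: "clock": time; "joints": joint angles; "joint_velocities": joint speeds; "joint_efforts": joint torques, N m; "ee_pos": TCP position; "eef_rot": TCP orientation; "wrist_force": force on the tool from outside, world axes, zero at the start; "moment": the same for the moment, N m; "opening": opening from 0.0 (shut) to 1.0 (fully open).
Only numpy, scipy, OpenCV 4.12 (cv2) and the standard library are available. Lean on these libraries where they do the work, as an engineer would, in place of code of your own. Each camera call takes 0.05 s, during which the arm holds its last target.

## Working session

There is one attempt and no reset: what is moved stays moved. The work goes in short steps, Python scripts to look and compute and a tool call to move; the robot and the scene stay as the last step left them, time stands still between calls to the robot, and variables do not carry over. Pictures are saved under pics/ and viewed, and the job is handed in when it is done.

Besides the shell and the picture viewer there is one more tool, called by a JSON object that holds its "name" and its "arguments". arm_command: Moves the arm, as the interface text tells. Shift numbers are shares of 0.1 m and turn numbers shares of 360 degrees, none past 1 either way. Its arguments: {"type":"object","properties":{"series":{"type":"array","items":{"type":"array"}},"newtons":{"type":"number"}},"required":["series"]}

```bash
ls; mkdir -p pics; cat > h.py <<'E'
import numpy as np, cv2
from cell import status, eyes, ticket, env
def snap(n,tag):
    m=eyes.camera_model(n); p,d=eyes.read_camera(n)
    cv2.imwrite(f'pics/{tag}.png',p[:,:,::-1]); np.savez(f'pics/{tag}.npz',p=p,d=d,K=np.array(m['intrinsics']),t=np.array(m['position']),**{'R':np.array(m['attitude'])})
    return m
E
python3 - <<'E'
from h import *
s=status.get_state(); print(s)
for n in('scene','side','wrist'):
    print(n,snap(n,n+'0'))
print(env.grip_point_offset)
E
```

```text
pics
{'clock': 0.0, 'joints': array([64.0467489 , 29.9099682 , -2.08104478, 91.67347631,  1.21460289,
       58.50502293, -6.46221532]), 'joint_velocities': array([ 0.00017568, -0.0077529 , -0.0221117 ,  0.04096965, -0.10825587,
        0.01337798, -0.12567732]), 'joint_efforts': array([-3.13990540e-05, -9.27115417e+01,  1.98008180e+00, -3.69934309e+01,
        1.78733800e-02,  8.26185336e-03, -2.50937472e-05]), 'ee_pos': array([ 0.23326659, -0.57946963,  0.23071888]), 'eef_rot': array([-1.79933769e+02,  4.88533434e-03,  2.19309140e+01]), 'wrist_force': array([-0.19713502,  0.39024889,  0.32148504]), 'moment': array([-0.01937407, -0.00961473,  0.00664226]), 'opening': 1.0000372964269295}
scene {'intrinsics': array([[516.55053945,   0.        , 319.0848052 ],
       [  0.        , 516.55053945, 237.51352927],
       [  0.        ,   0.        ,   1.        ]]), 'position': array([ 1.25959438, -0.05636024,  1.06006998]), 'attitude': array([-140.89273869,   -0.29410746,   86.14906003])}
side {'intrinsics': array([[467.59915562,   0.        , 321.37013359],
       [  0.        , 467.59915562, 249.29036429],
       [  0.        ,   0.        ,   1.        ]]), 'position': array([ 0.36240791, -0.74771239,  1.0649622 ]), 'attitude': array([-140.76203204,   -0.78469227,  -11.79131655])}
wrist {'intrinsics': array([[335.20088159,   0.        , 320.91500051],
       [  0.        , 335.20088159, 241.82865878],
       [  0.        ,   0.        ,   1.        ]]), 'position': array([ 0.30324363, -0.55160091,  0.37313801]), 'attitude': array([ 1.63204785e+02,  7.81946426e-02, -6.80663574e+01])}
0.0187
```

View pics/scene0.png

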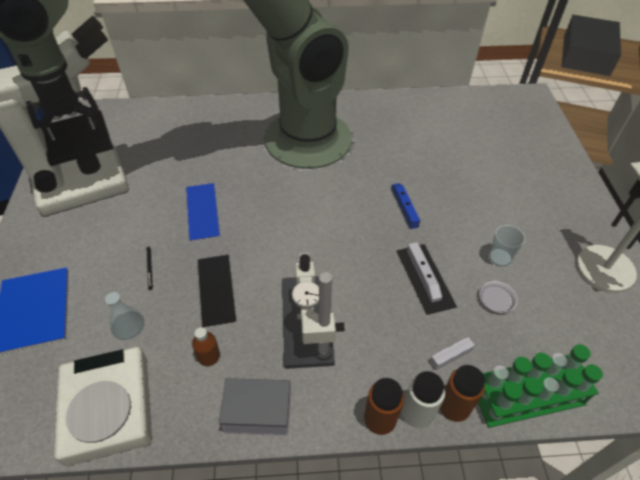

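View pics/side0.png

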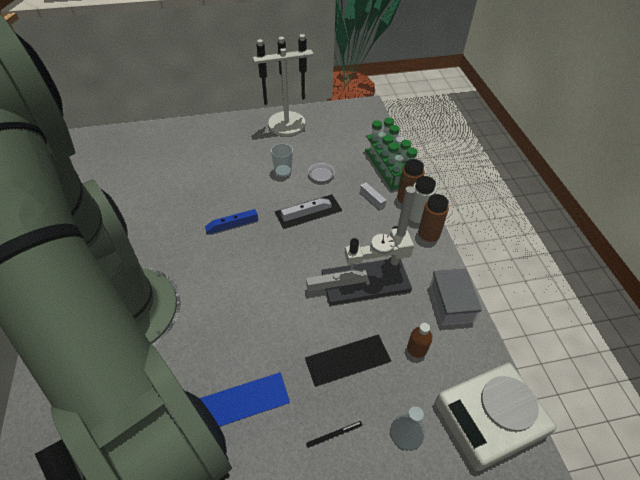

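View pics/wrist0.png

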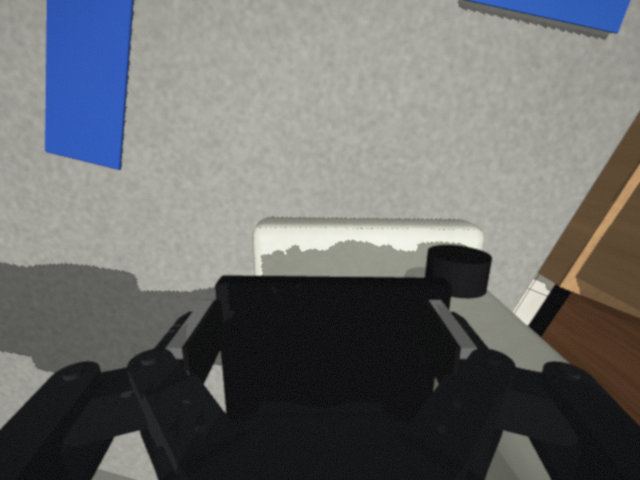

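The scene view shows the stand near (310,330), the black empty mat at (216,290), the rail on its mat at (425,275), and blue look-alikes at (203,212) and (405,205). In the side view the master's tail is at (315,285). Next I'll back-project these points.

```bash
cat >> h.py <<'E'
from scipy.spatial.transform import Rotation as Ro
def load(tag):
    z=np.load(f'pics/{tag}.npz'); R=Ro.from_euler('xyz',z['R'],degrees=True).as_matrix()
    return z['p'],z['d'],z['K'],z['t'],R
def cloud(tag):
    p,d,K,t,R=load(tag); v,u=np.mgrid[:480,:640]
    c=np.stack([(u-K[0,2])/K[0,0]*d,(v-K[1,2])/K[1,1]*d,d],-1)
    return p,c@R.T+t,d>0
def ray(tag,u,v,z):
    p,d,K,t,R=load(tag); r=R@np.array([(u-K[0,2])/K[0,0],(v-K[1,2])/K[1,1],1]); return t+r*(z-t[2])/r[2]
E
python3 - <<'E'
from h import *
for tag in('scene0','side0'):
    p,w,ok=cloud(tag)
    br=p.max(-1).astype(int)
    def box(name,m):
        k=cv2.connectedComponentsWithStats(m.astype(np.uint8))
        for i in range(1,k[0]):
            if k[2][i,4]>120:
                q=w[k[1]==i]; r=cv2.minAreaRect((q[:,:2]*1000).astype(np.float32)); print(tag,name,k[2][i],np.round(r[0],1),np.round(r[1],1),round(r[2],1),'z',np.round(np.median(q[:,2])*1000,1))
    inb=ok&(w[...,0]>.3)&(w[...,0]<.95)&(abs(w[...,1])<.5)
    box('darklow',inb&(br<70)&(w[...,2]<.012))
    box('plate',inb&(br<90)&(w[...,2]>.015)&(w[...,2]<.025))
    box('bar',inb&(w[...,2]>.029)&(w[...,2]<.038)&(abs(w[...,1])<.45))
    box('master',inb&(w[...,2]>.045)&(w[...,2]<.054))
    box('high',inb&(w[...,2]>.12))
im=cv2.imread('pics/scene0.png'); cv2.imwrite('pics/c1.png',cv2.resize(im[230:380,180:360],None,fx=4,fy=4,interpolation=cv2.INTER_CUBIC))
im=cv2.imread('pics/side0.png'); cv2.imwrite('pics/c2.png',cv2.resize(im[170:310,265:445],None,fx=4,fy=4,interpolation=cv2.INTER_CUBIC))
E
```

```text
scene0 darklow [ 397  245   59   69 1210] [546.8 260.7] [198.7  78.2] 12.1 z 4.2
scene0 darklow [ 198  255   38   72 2175] [ 547.4 -255.8] [201.3  78.1] 7.5 z 4.3
scene0 darklow [476 396  18  27 276] [882.1 319.5] [54.1 28.4] 5.2 z 5.0
scene0 plate [ 283  278   52   89 1770] [653.4 -39. ] [108.3 229.5] 89.9 z 20.1
scene0 bar [401 197  20  25 167] [343.  256.5] [87.4 26.9] 11.4 z 31.2
scene0 bar [409 242  31  50 487] [531.9 255.8] [144.6  26.3] 11.3 z 33.5
scene0 bar [433 337  42  28 309] [759.8 276.3] [ 24.4 100.7] 24.8 z 30.7
scene0 bar [315 343  18  16 125] [743.5  -6.9] [38.1 36. ] 80.1 z 32.0
scene0 master [ 68 350  80 109 364] [ 858.  -397.2] [112.4 236.6] 63.7 z 50.2
scene0 high [ 293  254   52   87 2568] [677.5 -24.5] [184.8  88.4] 12.7 z 165.6
scene0 high [572 344  14  17 138] [825.8 491.2] [34.1 17.5] 0.1 z 126.5
scene0 high [534 352  18  18 243] [838.1 416.1] [32.5 32.9] 55.7 z 126.1
scene0 high [514 356  19  18 238] [844.7 374.8] [31.6 33.4] 36.7 z 126.3
scene0 high [451 365  35  35 848] [873.6 258.2] [62.3 58.1] 60.8 z 139.1
scene0 high [564 368  20  18 253] [875.4 464.1]
[... 1038 characters left out ...]
0] [630.9 -40.7] [268.3 113.2] 0.8 z 18.3
side0 plate [322 266  29   9 127] [575.8   6.9] [80.4 18.9] 2.0 z 17.9
side0 bar [281 198  45  18 254] [528.6 253.2] [141.4  30.3] 11.2 z 32.0
side0 master [306 270  52  16 357] [554.4 -37.9] [138.7  28.3] 0.8 z 48.1
side0 master [439 392  26  45 133] [ 729.9 -447.8] [ 13.4 103.6] 10.0 z 50.5
side0 high [383 135  16  16 124] [839.6 393.9] [34.3 78.7] 9.4 z 124.3
side0 high [401 140  17  16 133] [890.2 357.4] [33.6 79.5] 7.8 z 124.9
side0 high [404 159  20  18 264] [872.2 257.6] [59.1 57.2] 63.7 z 136.6
side0 high [ 345  176   91   89 2151] [768.7  40. ] [409.1 132.4] 39.1 z 152.0
side0 high [428 194  21  20 316] [886.4  96.7] [61.3 56.1] 49.2 z 137.0
```

View pics/c1.png

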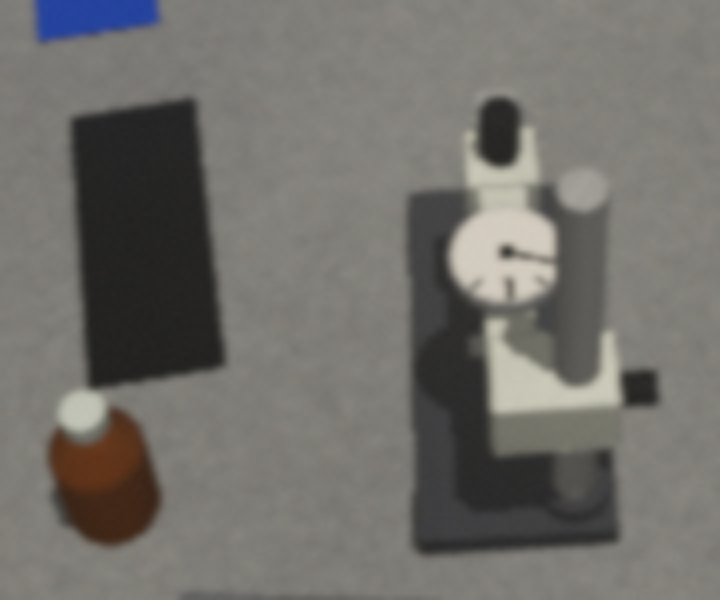

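View pics/c2.png

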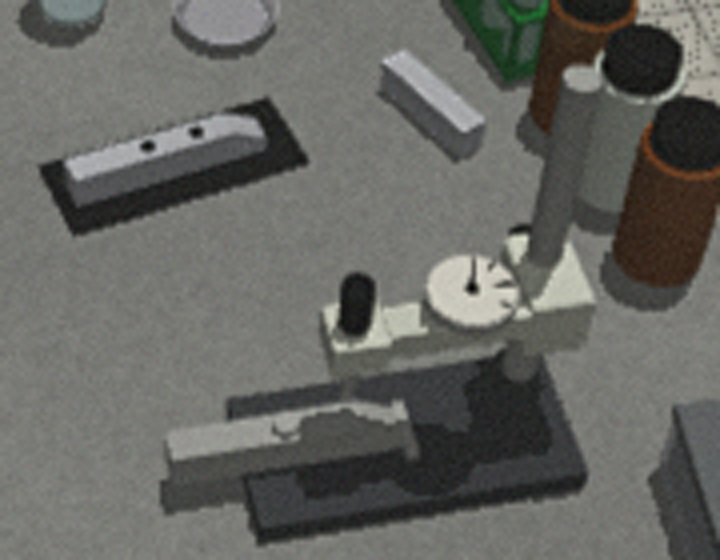

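Stand is about yaw 0 with its origin near (608,-39); empty mat at (547,-255), yaw about 7.5°; rail yaw about 11.5°. The dial pointer sits to the right, about 80° before the zero mark. I'll refine the knob position and plate yaw.

```bash
python3 - <<'E'
from h import *
for tag in('scene0','side0'):
    p,w,ok=cloud(tag); br=p.max(-1).astype(int)
    m=ok&(br<75)&(w[...,2]>.13)&(abs(w[...,0]-.61)<.03)&(abs(w[...,1]+.04)<.04)
    q=w[m]*1000; print(tag,'knob',m.sum(),np.round(q.min(0)),np.round(q.max(0)),np.round(np.median(q,0)))
    top=q[q[:,2]>np.percentile(q[:,2],98)-3] if len(q) else q
    print(' top',len(top),np.round(top.mean(0),1), np.round(np.sort(q[:,2])[-8:],1))
    m=ok&(w[...,2]>.045)&(w[...,2]<.058)&(w[...,0]>.4)&(w[...,0]<.7)&(abs(w[...,1]+.04)<.04)
    q=w[m]*1000;print(' master',m.sum(),np.percentile(q,[1,50,99],axis=0).round(1).tolist())
    # plate edges: per-column extents
    m=ok&(br<90)&(abs(w[...,2]-.02)<.004)&(w[...,0]>.5)&(w[...,0]<.8)&(abs(w[...,1]+.04)<.08)
    q=w[m]*1000
    for side,f in(('y-',np.min),('y+',np.max)):
        xs=np.arange(550,765,10); e=[(x+5,f(q[(q[:,0]>=x)&(q[:,0]<x+10),1])) for x in xs if ((q[:,0]>=x)&(q[:,0]<x+10)).sum()>3]; e=np.array(e)
        print(side,e.round(0)[:,1].tolist())
        c=np.polyfit(e[:,0],e[:,1],1); r=e[:,1]-np.polyval(c,e[:,0]); g=abs(r)<2; c=np.polyfit(e[g,0],e[g,1],1); print(np.degrees(c[0]).round(2),np.polyval(c,653).round(1),g.sum())
    # rail
    m=ok&(w[...,2]>.028)&(w[...,2]<.04)&(abs(w[...,0]-.54)<.12)&(abs(w[...,1]-.26)<.06)
    q=w[m]*1000; r=cv2.minAreaRect(q[:,:2].astype(np.float32)); print('rail',np.round(cv2.boxPoints(r),1).tolist(),r[2],np.median(q[:,2]))
E
```

```text
scene0 knob 131 [598. -49. 155.] [619. -29. 193.] [613. -40. 184.]
 top 40 [609.  -38.9 190.3] [191.3 191.4 191.5 191.7 191.8 191.8 192.4 192.9]
 master 19 [[484.8, -48.8, 48.8], [488.8, -41.3, 50.3], [495.7, -26.4, 54.0]]
y- [-91.0, -91.0, -92.0, -92.0, -92.0, -92.0, -93.0, -93.0, -93.0, -93.0, -91.0, -91.0, -91.0, -92.0, -92.0, -92.0, -93.0, -93.0, -93.0, -93.0, -91.0, -92.0]
-0.21 -92.1 22
y+ [-6.0, -7.0, -72.0, -73.0, -73.0, -66.0, -10.0, -11.0, -11.0, -61.0, -54.0, -52.0, -53.0, -53.0, -51.0, -52.0, 14.0, 14.0, 15.0, 14.0, 14.0, 15.0]Traceback (most recent call last):
  File "<stdin>", line 16, in <module>
    raise TypeError("expected non-empty vector for x")
TypeError: expected non-empty vector for x
```

{"name": "arm_command", "arguments": {"series": [[-1,[0.46,-0.3,0],[0,0,0]],[-1,[0.92,-0.6,0],[0,0,0]],[-1,[0.92,-0.6,0],[0,0,0]],[-1,[0.92,-0.6,0],[0,0,0]]], "newtons": 60}}

```text
clock: 0.55
ee_pos: [0.2978, -0.4882, 0.2314]
eef_rot: [-180.0, -0.0, 22.1]
wrist_force: [0.2, -1.0, 0.8]
opening: 0.332
```

{"name": "arm_command", "arguments": {"series": [[-1,[0.5,-0.33,0],[0,0,0]],[-1,[1,-0.66,0],[0,0,0]],[-1,[1,-0.66,0],[0,0,0]]]}}

```text
clock: 0.85
ee_pos: [0.3663, -0.3887, 0.2312]
eef_rot: [-180.0, -0.0, 22.1]
wrist_force: [0.1, -0.8, 0.3]
opening: -0.001
```

{"name": "arm_command", "arguments": {"series": [[-1,[0.5,-0.33,0],[0,0,0]],[-1,[1,-0.66,0],[0,0,0]],[-1,[1,-0.66,0],[0,0,0]]]}}

```text
clock: 1.15
ee_pos: [0.4346, -0.2899, 0.2313]
eef_rot: [-180.0, -0.1, 22.1]
wrist_force: [-0.4, -0.4, 0.3]
opening: 0.0
```

{"name": "arm_command", "arguments": {"series": [[-1,[0.5,-0.33,0],[0,0,0]],[-1,[1,-0.66,0],[0,0,0]],[-1,[1,-0.66,0],[0,0,0]]]}}

```text
clock: 1.45
ee_pos: [0.5029, -0.1911, 0.2312]
eef_rot: [-180.0, -0.1, 22.1]
wrist_force: [-0.8, -0.4, 0.2]
opening: -0.001
```

{"name": "arm_command", "arguments": {"series": [[-1,[0.5,-0.33,0],[0,0,-0.024]],[-1,[0.775,-0.505,0],[0,0,-0.048]],[-1,[0.775,-0.505,0],[0,0,-0.072]],[-1,[0.775,-0.505,0],[0,0,-0.095]],[-1,[0.775,-0.505,0],[0,0,-0.119]],[-1,[0.775,-0.505,0],[0,0,-0.143]],[-1,[0.775,-0.505,0],[0,0,-0.167]],[-1,[0.775,-0.505,0],[0,0,-0.19]],[-1,[0.775,-0.505,0],[0,0,-0.214]],[-1,[0.775,-0.505,0],[0,0,-0.238]],[-1,[0.775,-0.505,0],[0,0,-0.26]],[-1,[0.775,-0.505,0],[0,0,-0.284]],[-1,[0.775,-0.505,0],[0,0,-0.308]],[-1,[0.775,-0.505,0],[0,0,-0.33]],[-1,[0.775,-0.505,0],[0,0,-0.354]],[-1,[0.775,-0.505,0],[0,0,-0.378]],[-1,[0.775,-0.505,0],[0,0,-0.4]],[-1,[0.775,-0.505,0],[0,0,-0.424]],[-1,[0.775,-0.505,0],[0,0,-0.4386]],[-1,[0.775,-0.505,0],[0,0,-0.4386]]]}}

```text
clock: 3.45
ee_pos: [0.5537, -0.1198, 0.2309]
eef_rot: [180.0, -0.0, 179.8]
wrist_force: [-0.5, -0.2, -0.7]
opening: 0.002
```

```bash
python3 - <<'E'
from h import *
s=status.get_state();print(s['joints'].round(1),s['ee_pos'],s['eef_rot'])
snap('wrist','w1');
E
```

```text
[ 39.3  30.9 -47.1  99.   25.4  61.4  73.5] [ 0.55367303 -0.1198254   0.23086216] [ 1.79982735e+02 -3.19893793e-02  1.79802332e+02]
```

View pics/w1.png

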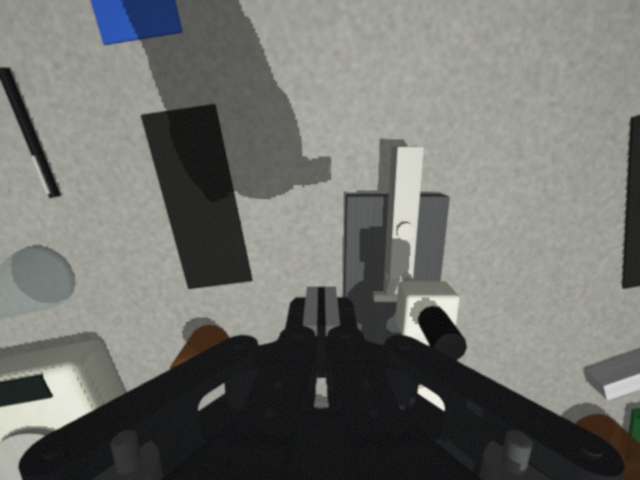

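Wrist view: the plate's front corners are near (345,193) and (447,195). The master's tail top corners are near (397,148) and (423,148), with the button at (404,229). I'll enlarge it for precision.

```bash
python3 - <<'E'
import cv2
im=cv2.imread('pics/w1.png'); cv2.imwrite('pics/w1c.png',cv2.resize(im[130:310,325:465],None,fx=4,fy=4,interpolation=cv2.INTER_CUBIC)[:600])
cv2.imwrite('pics/w1d.png',cv2.resize(im[130:310,325:465],None,fx=4,fy=4,interpolation=cv2.INTER_CUBIC)[120:])
E
```

```text
(no output)
```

View pics/w1c.png

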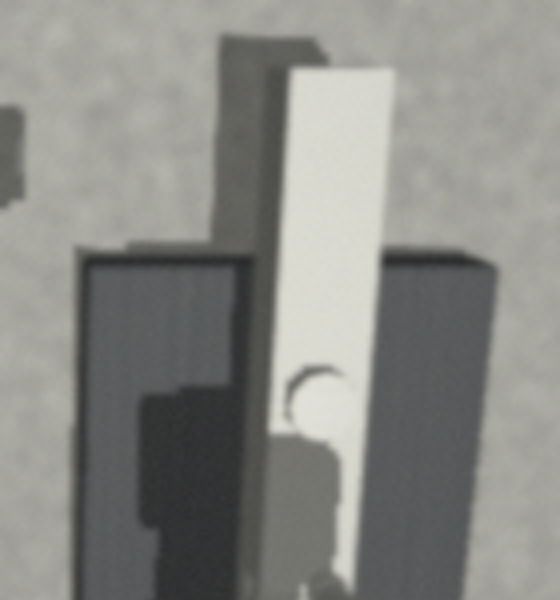

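```bash
python3 - <<'E'
from h import *
R=lambda u,v,z: ray('w1',325+u/4,130+v/4,z)[:2]*1000
yaw=lambda a,b: np.degrees(np.arctan2(b[1]-a[1],b[0]-a[0]))
for n,a,b,z in(('plateL',(84,262),(76,598),.02),('plateR',(495,268),(463,598),.02),('mL',(290,68),(270,430),.05),('mR',(395,68),(355,590),.05)):
    A,B=R(*a,z),R(*b,z); print(n,A.round(1),B.round(1),yaw(A,B).round(2))
print('button',R(322,405,.056).round(1))
p,d,K,t,Rm=load('w1'); 
r=lambda u,v,z: ray('w1',u,v,z)[:2]*1000
c=[r(*q,.004) for q in((142,116),(215,105),(252,280),(189,289))]; print('mat',np.mean(c,0).round(1),yaw(c[0],c[3]).round(1),yaw(c[1],c[2]).round(1))
E
```

```text
plateL [537.2 -92.5] [633.2 -93. ] -0.32
plateR [539.1  16.3] [633.6  17.3] 0.59
mL [487.5 -47.8] [574.9 -47.3] 0.3
mR [487.5 -23.4] [618.3 -22.7] 0.32
button [566.8 -36.3]
mat [ 548.7 -252.5] 7.5 7.5
```

{"name": "arm_command", "arguments": {"series": [[-1,[-0.28,0.41,0],[0,0,0]],[-1,[-0.55,0.81,0],[0,0,0]],[-1,[-0.55,0.81,0],[0,0,0]],[-1,[-0.55,0.81,0.2],[0,0,0]],[-1,[-0.55,0.81,0.35],[0,0,0]],[-1,[-0.55,0.81,0.35],[0,0,0]]]}}

```text
clock: 4.1
ee_pos: [0.608, -0.0382, 0.1942]
eef_rot: [-180.0, -0.2, 179.7]
wrist_force: [0.8, -1.0, 1.3]
opening: -0.001
```

```bash
python3 - <<'E'
from h import *
s=status.get_state();print(s['joints'].round(1),s['ee_pos'],s['eef_rot'],s['wrist_force'])
snap('scene','s2');snap('side','d2')
a=cv2.imread('pics/s2.png')[220:380,240:400];b=cv2.imread('pics/d2.png')[170:310,300:440]
cv2.imwrite('pics/s2c.png',np.hstack([cv2.resize(a,(400,400)),cv2.resize(b,(400,400))]))
E
```

```text
[ 27.6  37.  -44.9  94.5  29.   61.   63.6] [ 0.60795008 -0.03818666  0.19417566] [-179.99091411   -0.18792302  179.698877  ] [ 0.79020688 -1.04555306  1.25532746]
```

View pics/s2c.png

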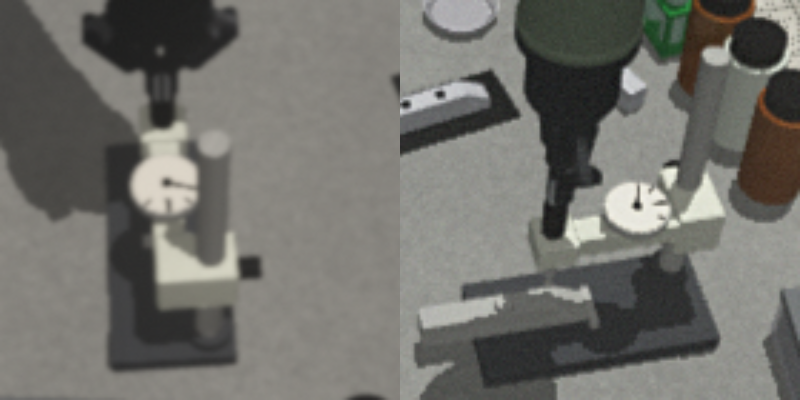

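The shut fingers stand right over the knob and the pointer is at rest. Pushing down gently now.

{"name": "arm_command", "arguments": {"series": [[-1,[0,0,0.03],[0,0,0]],[-1,[0,0,0.06],[0,0,0]],[-1,[0,0,0.09],[0,0,0]],[-1,[0,0,0.12],[0,0,0]],[-1,[0,0,0.15],[0,0,0]],[-1,[0,0,0.17],[0,0,0]],[-1,[0,0,0.17],[0,0,0]]]}}

```text
clock: 4.9
ee_pos: [0.6092, -0.0376, 0.1796]
eef_rot: [-180.0, 0.0, 179.8]
wrist_force: [0.6, -0.7, 2.7]
opening: -0.002
```

```bash
cat > dial.py <<'E'
from h import *
import sys
t=sys.argv[1]
s=status.get_state();print(s['clock'],s['ee_pos'].round(4),s['wrist_force'].round(2))
snap('scene','s'+t);snap('side','d'+t)
a=cv2.imread(f'pics/s{t}.png')[270:330,275:335];b=cv2.imread(f'pics/d{t}.png')[210:270,355:415]
cv2.imwrite(f'pics/x{t}.png',np.hstack([cv2.resize(a,(400,400),interpolation=cv2.INTER_CUBIC),cv2.resize(b,(400,400),interpolation=cv2.INTER_CUBIC)]))
E
python3 dial.py 3
```

```text
4.9 [ 0.6092 -0.0376  0.1796] [ 0.65 -0.7   2.7 ]
```

View pics/x3.png

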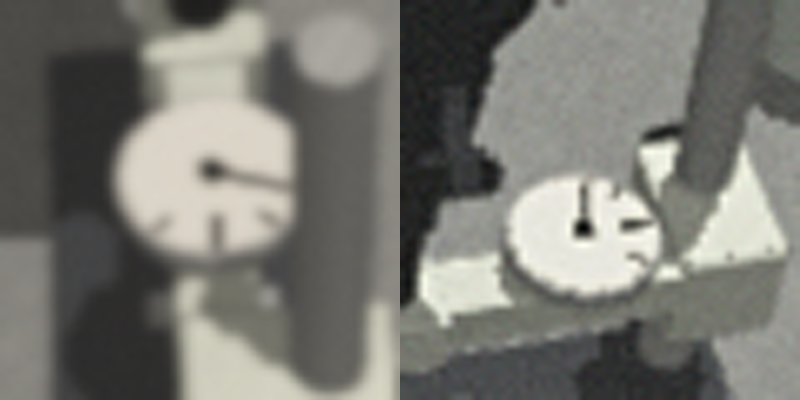

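Pointer still at rest in both views, at about its starting angle. Continuing.

{"name": "arm_command", "arguments": {"series": [[-1,[0,0,0.02],[0,0,0]],[-1,[0,0,0.04],[0,0,0]],[-1,[0,0,0.06],[0,0,0]],[-1,[0,0,0.08],[0,0,0]],[-1,[0,0,0.08],[0,0,0]]]}}

```text
clock: 5.5
ee_pos: [0.6092, -0.0376, 0.1716]
eef_rot: [-180.0, 0.0, 179.8]
wrist_force: [0.4, -1.8, 3.5]
opening: -0.001
```

```bash
python3 dial.py 4
```

```text
5.5 [ 0.6092 -0.0376  0.1716] [ 0.43 -1.75  3.45]
```

View pics/x4.png

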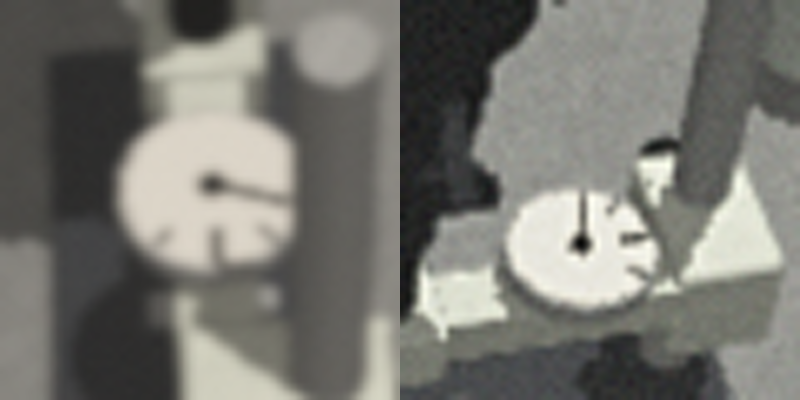

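The head has gone down 8 mm and the pointer hasn't moved. Going another 4 mm.

{"name": "arm_command", "arguments": {"series": [[-1,[0,0,0.02],[0,0,0]],[-1,[0,0,0.04],[0,0,0]],[-1,[0,0,0.04],[0,0,0]]]}}

```text
clock: 5.9
ee_pos: [0.6092, -0.0376, 0.1676]
eef_rot: [-180.0, 0.0, 179.8]
wrist_force: [-0.1, -2.0, 5.3]
opening: 0.0
```

```bash
python3 dial.py 5
```

```text
5.9 [ 0.6092 -0.0376  0.1676] [-0.08 -1.97  5.34]
```

View pics/x5.png

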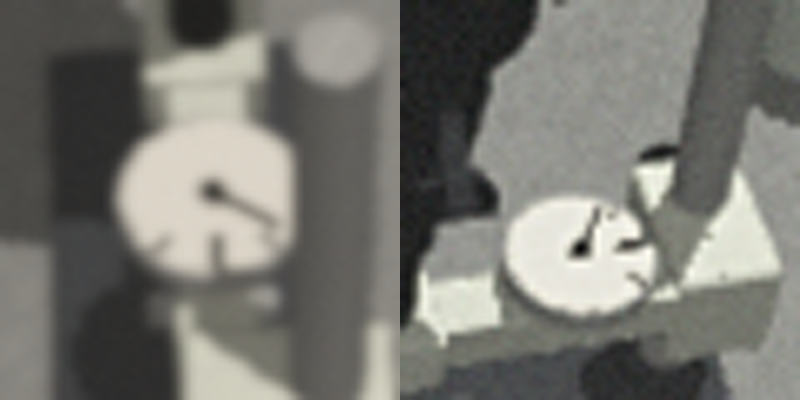

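The tip has met the bar: the pointer has turned about 17°, or 1.2 mm. About 3.7 mm more to zero.

{"name": "arm_command", "arguments": {"series": [[-1,[0,0,0.02],[0,0,0]],[-1,[0,0,0.035],[0,0,0]],[-1,[0,0,0.035],[0,0,0]]]}}

```text
clock: 6.3
ee_pos: [0.6092, -0.0376, 0.1643]
eef_rot: [-180.0, 0.0, 179.8]
wrist_force: [-0.8, -1.9, 8.9]
opening: 0.001
```

```bash
python3 dial.py 6
```

```text
6.3 [ 0.6092 -0.0376  0.1643] [-0.77 -1.93  8.87]
```

View pics/x6.png

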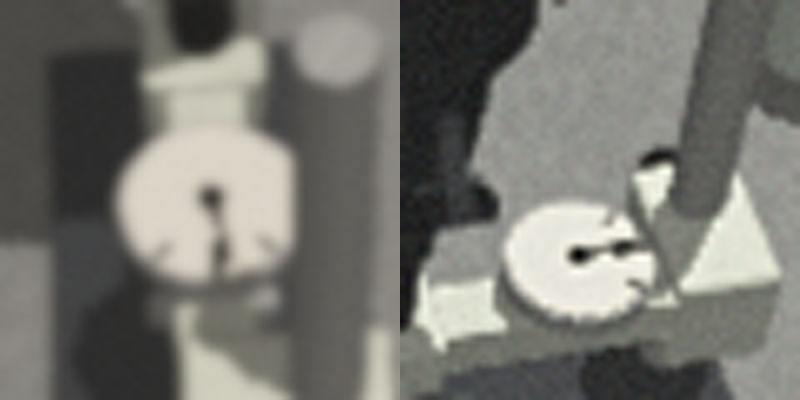

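Pointer coincides with the long zero mark in both views. Backing off and going to the master's rear.

{"name": "arm_command", "arguments": {"series": [[-1,[0,0,-0.1],[0,0,0]],[-1,[0,0,-0.35],[0,0,0]],[1,[0.46,0.01,-0.35],[0,0,0]],[1,[0.92,0.018,-0.35],[0,0,0]],[1,[0.92,0.018,-0.35],[0,0,0]],[1,[0.92,0.018,0],[0,0,0]],[1,[0.92,0.018,0.4],[0,0,0]],[1,[0.92,0.018,0.6],[0,0,0]],[1,[0.92,0.018,0.6],[0,0,0]]]}}

```text
clock: 7.3
ee_pos: [0.5159, -0.0351, 0.102]
eef_rot: [180.0, -0.2, 179.9]
wrist_force: [-0.2, 0.3, 0.1]
opening: 0.998
```

```bash
python3 dial.py 7;  python3 - <<'E'
from h import *
snap('wrist','w7')
E
```

```text
7.3 [ 0.5159 -0.0351  0.102 ] [-0.21  0.31  0.13]
```

View pics/x7.png

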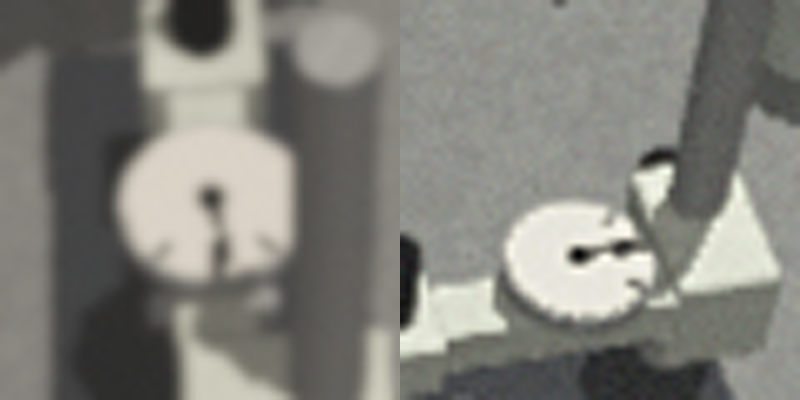

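View pics/w7.png

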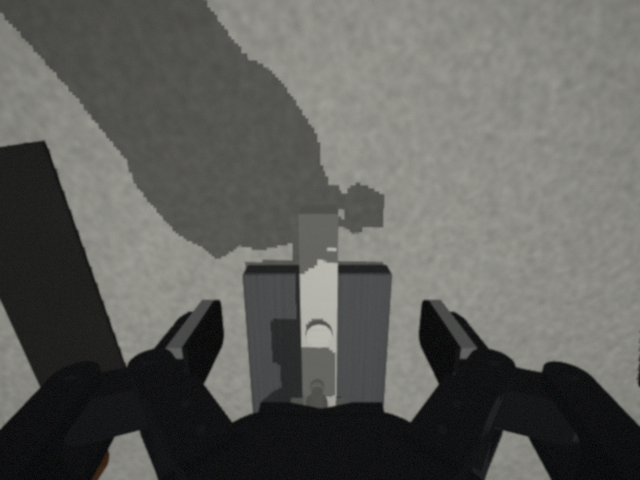

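The dial holds at zero with the head released, and the bar is centred between the jaws. Descending and gripping.

{"name": "arm_command", "arguments": {"series": [[1,[0,0,0.3],[0,0,0]],[1,[0,0,0.6],[0,0,0]],[1,[0,0,0.77],[0,0,0]],[1,[0,0,0.77],[0,0,0]],[-1,[0,0,0.77],[0,0,0]],[-1,[0,0,0.77],[0,0,0]],[-1,[0,0,0.77],[0,0,0]],[-1,[0,0,0.77],[0,0,0]],[-1,[0,0,0.77],[0,0,0]],[-1,[0,0,0.77],[0,0,0]],[-1,[0,0,0.77],[0,0,0]]], "newtons": 90}}

```text
clock: 8.55
ee_pos: [0.5173, -0.0356, 0.0277]
eef_rot: [-180.0, 0.0, 179.8]
wrist_force: [-4.0, -2.0, 16.4]
opening: 0.261
```

Gripped, but the tool reads 16 N upward, so it's pressing down a little. I'll relieve that before pulling.

{"name": "arm_command", "arguments": {"series": [[-1,[0,0,-0.015],[0,0,0]],[-1,[0,0,-0.025],[0,0,0]],[-1,[0,0,-0.025],[0,0,0]]]}}

```text
clock: 8.85
ee_pos: [0.5169, -0.0355, 0.0292]
eef_rot: [180.0, -0.0, 179.8]
wrist_force: [2.5, -0.9, -8.1]
opening: 0.263
```

```bash
python3 dial.py 8;  python3 - <<'E'
from h import *
a=cv2.imread('pics/d8.png')[190:310,290:450]; cv2.imwrite('pics/d8c.png',cv2.resize(a,None,fx=5,fy=5,interpolation=cv2.INTER_CUBIC))
E
```

```text
8.85 [ 0.5169 -0.0355  0.0292] [ 2.53 -0.94 -8.14]
```

View pics/d8c.png

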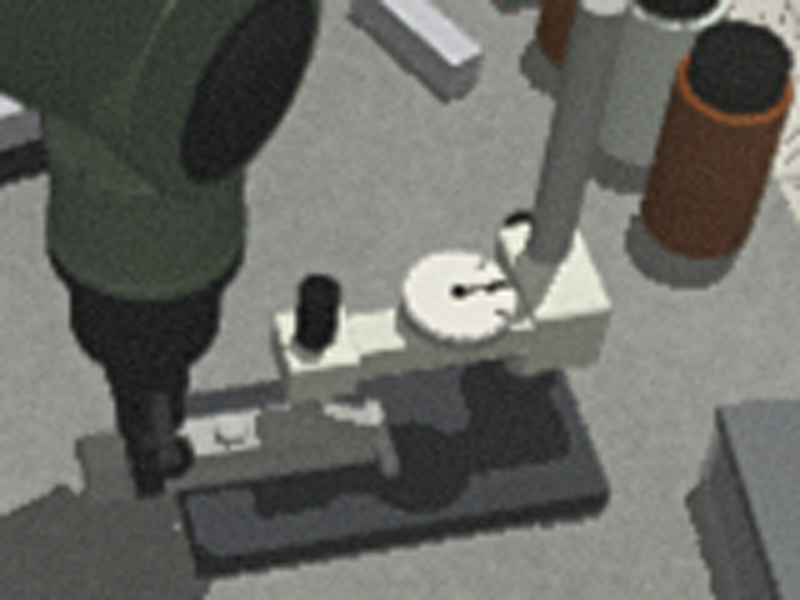

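Pointer still at zero and the bar flat. Now drawing it straight out.

{"name": "arm_command", "arguments": {"series": [[-1,[0,0,0.005],[0,0,0]],[-1,[0.08,0,0.005],[0,0,0]],[-1,[0.18,0,0.005],[0,0,0]],[-1,[0.3,0,0.005],[0,0,0]],[-1,[0.42,0,0.005],[0,0,0]],[-1,[0.54,0,0.005],[0,0,0]],[-1,[0.66,0,0.005],[0,0,0]],[-1,[0.78,0,0.005],[0,0,0]],[-1,[0.9,0,0],[0,0,0]],[-1,[0.9,0,0],[0,0,0]]]}}

```text
clock: 9.95
ee_pos: [0.4252, -0.0352, 0.0294]
eef_rot: [-180.0, -0.1, 179.8]
wrist_force: [0.5, 0.9, -4.4]
opening: 0.265
```

```bash
python3 dial.py 9;  python3 - <<'E'
from h import *
a=cv2.imread('pics/d9.png')[190:310,250:410]; cv2.imwrite('pics/d9c.png',cv2.resize(a,None,fx=5,fy=5,interpolation=cv2.INTER_CUBIC))
E
```

```text
9.95 [ 0.4252 -0.0352  0.0294] [ 0.48  0.88 -4.41]
```

View pics/d9c.png

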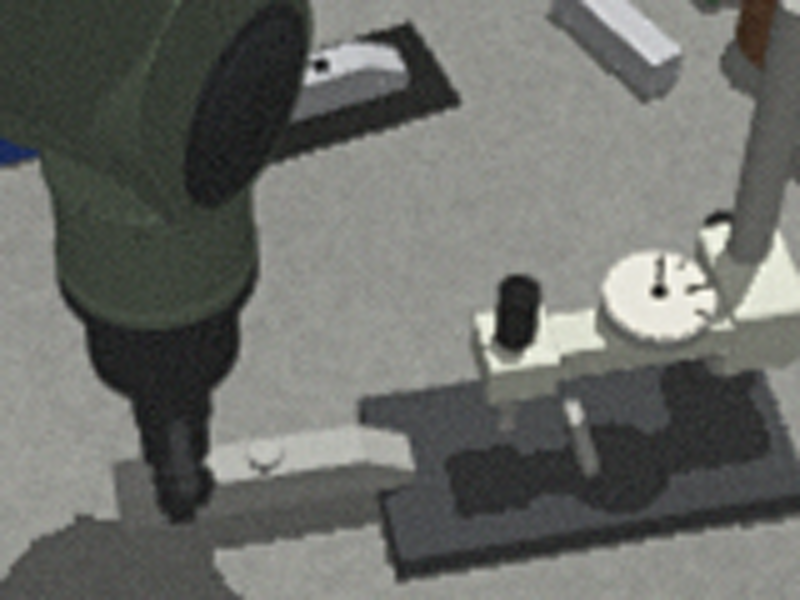

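The master is out and level, the head undisturbed. Lifting and carrying it to the empty mat.

{"name": "arm_command", "arguments": {"series": [[-1,[0,0,-0.3],[0,0,0]],[-1,[0,0,-0.6],[0,0,0]],[-1,[-0.1,-0.4,-0.6],[0,0,0]],[-1,[-0.25,-0.75,-0.6],[0,0,-0.0214]],[-1,[-0.25,-0.75,-0.6],[0,0,-0.0214]],[-1,[-0.25,-0.75,-0.6],[0,0,-0.0214]]]}}

```text
clock: 10.65
ee_pos: [0.4521, -0.1109, 0.0892]
eef_rot: [180.0, 0.0, -172.6]
wrist_force: [0.3, 1.3, -4.2]
opening: 0.26
```

```bash
cat >> h.py <<'E'
def goto(x,y,z,yaw):
    s=status.get_state(); R=Ro.from_euler('xyz',s['eef_rot'],degrees=True).as_matrix()
    d=R.T@(np.array([x,y,z])-s['ee_pos']); print(s['clock'],s['ee_pos'].round(4),s['eef_rot'].round(2),'shift',(d*10).round(3),'turnz',(-((yaw-s['eef_rot'][2]+180)%360-180)/360).round(4),'F',s['wrist_force'].round(1))
E
python3 -c "
from h import *
goto(.4985,-.2605,.09,187.5)"
```

```text
10.65 [ 0.4521 -0.1109  0.0892] [ 1.7997e+02  2.0000e-02 -1.7262e+02] shift [-0.268 -1.543 -0.009] turnz -0.0003 F [ 0.3  1.3 -4.2]
```

{"name": "arm_command", "arguments": {"series": [[-1,[-0.08,-0.4,0],[0,0,0]],[-1,[-0.15,-0.8,0],[0,0,0]],[-1,[-0.15,-0.8,0],[0,0,0]]]}}

```text
clock: 10.95
ee_pos: [0.478, -0.1915, 0.089]
eef_rot: [-179.9, 0.0, -172.8]
wrist_force: [-0.6, 2.0, -4.7]
opening: 0.261
```

{"name": "arm_command", "arguments": {"series": [[-1,[-0.06,-0.4,0],[0,0,0]],[-1,[-0.12,-0.745,0],[0,0,0]],[-1,[-0.12,-0.745,0],[0,0,0]],[-1,[-0.12,-0.745,0.3],[0,0,0]],[-1,[-0.12,-0.745,0.55],[0,0,0]],[-1,[-0.12,-0.745,0.65],[0,0,0]],[-1,[-0.12,-0.745,0.65],[0,0,0]]]}}

```text
clock: 11.65
ee_pos: [0.4985, -0.2585, 0.0234]
eef_rot: [179.9, -0.1, -172.4]
wrist_force: [-0.7, -0.0, -3.8]
opening: 0.262
```

```bash
python3 - <<'E'
from h import *
goto(.4985,-.2605,.013,187.5)
snap('side','d10')
a=cv2.imread('pics/d10.png')[290:420,270:430]; cv2.imwrite('pics/d10c.png',cv2.resize(a,None,fx=4,fy=4,interpolation=cv2.INTER_CUBIC))
E
```

```text
11.65 [ 0.4985 -0.2585  0.0234] [ 1.7991e+02 -9.0000e-02 -1.7242e+02] shift [ 0.002 -0.02   0.104] turnz 0.0002 F [-0.7 -0.  -3.8]
```

View pics/d10c.png

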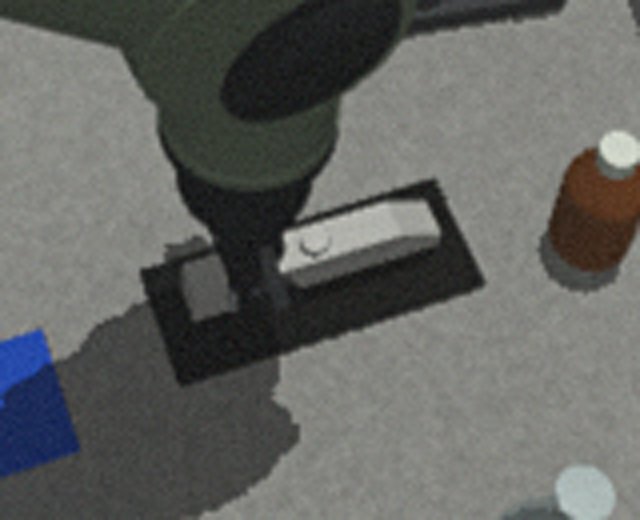

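The bar is over the mat, aligned with it. Lowering the last 10 mm.

{"name": "arm_command", "arguments": {"series": [[-1,[0,0,0.04],[0,0,0]],[-1,[0,0,0.07],[0,0,0]],[-1,[0,0,0.09],[0,0,0]],[-1,[0,0,0.1],[0,0,0]],[-1,[0,0,0.105],[0,0,0]],[-1,[0,0,0.105],[0,0,0]]]}}

```text
clock: 12.3
ee_pos: [0.4988, -0.2598, 0.0138]
eef_rot: [180.0, 0.0, -172.5]
wrist_force: [0.1, 0.7, -4.9]
opening: 0.258
```

{"name": "arm_command", "arguments": {"series": [[-1,[0,0,0.01],[0,0,0]],[-1,[0,0,0.015],[0,0,0]],[-1,[0,0,0.015],[0,0,0]]]}}

```text
clock: 12.6
ee_pos: [0.4987, -0.2598, 0.0123]
eef_rot: [-180.0, -0.0, -172.5]
wrist_force: [-0.2, -0.4, -4.0]
opening: 0.259
```

{"name": "arm_command", "arguments": {"series": [[-1,[0,0,0.008],[0,0,0]],[-1,[0,0,0.015],[0,0,0]],[-1,[0,0,0.015],[0,0,0]]]}}

```text
clock: 12.9
ee_pos: [0.4988, -0.2598, 0.0118]
eef_rot: [-180.0, -0.0, -172.5]
wrist_force: [-8.7, 2.9, 20.7]
opening: 0.259
```

{"name": "arm_command", "arguments": {"series": [[-1,[0,0,-0.01],[0,0,0]],[0.2,[0,0,-0.01],[0,0,0]],[0.2,[0,0,-0.01],[0,0,0]],[0.2,[0,0,-0.01],[0,0,0]],[0.2,[0,0,-0.2],[0,0,0]],[0.2,[0,0,-0.6],[0,0,0]],[0.2,[0,0,-1],[0,0,0]],[0.2,[0,0,-1],[0,0,0]]]}}

```text
clock: 13.7
ee_pos: [0.5009, -0.2603, 0.1152]
eef_rot: [-179.8, 0.3, -172.5]
wrist_force: [1.2, 0.3, -0.7]
opening: 0.605
```

```bash
python3 - <<'E'
from h import *
goto(.4985,-.2605,.013,187.5)
snap('side','d11');snap('scene','s11')
a=cv2.imread('pics/d11.png')[190:420,260:460]; b=cv2.imread('pics/s11.png')[230:380,180:360]
cv2.imwrite('pics/d11c.png',np.hstack([cv2.resize(a,(400,460)),cv2.resize(b,(400,460))]))
E
```

```text
13.7 [ 0.5009 -0.2603  0.1152] [-179.81    0.29 -172.48] shift [0.03  0.005 1.022] turnz 0.0001 F [ 1.2  0.3 -0.7]
```

View pics/d11c.png

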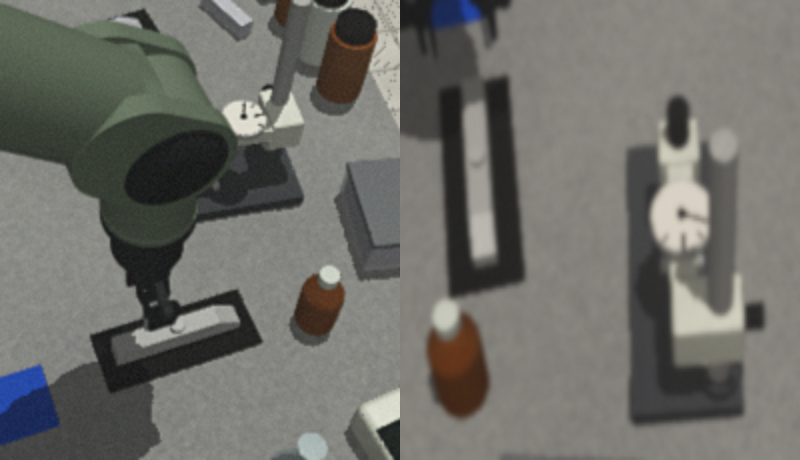

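The master lies lengthways and centred on its mat. Now over to the rail.

{"name": "arm_command", "arguments": {"series": [[0.8,[-0.05,0.4,-0.5],[0,0,0]],[0.8,[-0.1,0.9,-0.5],[0,0,0]],[0.8,[-0.1,0.9,-0.5],[0,0,0]]]}}

```text
clock: 14.1
ee_pos: [0.4971, -0.1645, 0.1615]
eef_rot: [179.9, 0.1, -172.2]
wrist_force: [0.0, -0.7, -0.5]
opening: 0.901
```

{"name": "arm_command", "arguments": {"series": [[0.8,[-0.06,0.5,0],[0,0,0]],[0.8,[-0.11,1,0],[0,0,0]],[0.8,[-0.11,1,0],[0,0,0]]]}}

```text
clock: 14.4
ee_pos: [0.4943, -0.0624, 0.1604]
eef_rot: [179.9, 0.0, -172.0]
wrist_force: [0.3, -0.4, 0.2]
opening: 0.902
```

{"name": "arm_command", "arguments": {"series": [[0.8,[-0.06,0.5,0],[0,0,0]],[0.8,[-0.11,1,0],[0,0,0]],[0.8,[-0.11,1,0],[0,0,0]]]}}

```text
clock: 14.7
ee_pos: [0.4918, 0.0384, 0.1605]
eef_rot: [179.8, 0.0, -172.0]
wrist_force: [-0.3, -2.1, 0.9]
opening: 0.897
```

{"name": "arm_command", "arguments": {"series": [[0.8,[-0.06,0.5,0],[0,0,0]],[0.8,[-0.11,1,0],[0,0,0]],[0.8,[-0.11,1,0],[0,0,0]]]}}

```text
clock: 15.0
ee_pos: [0.4891, 0.1392, 0.1605]
eef_rot: [179.8, 0.0, -172.0]
wrist_force: [0.5, -0.5, 0.8]
opening: 0.9
```

```bash
python3 - <<'E'
from h import *
goto(.49,.2466,.15,191.4)
snap('wrist','w12')
E
```

```text
15.0 [0.4891 0.1392 0.1605] [ 179.8     0.   -171.99] shift [-0.158  1.062  0.108] turnz -0.0094 F [ 0.5 -0.5  0.8]
```

View pics/w12.png

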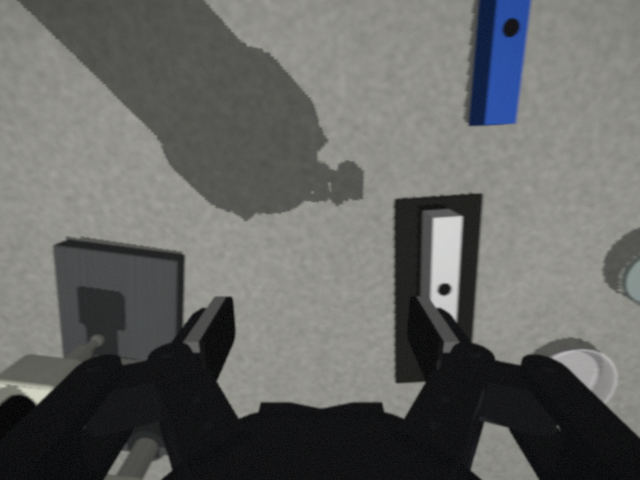

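The rail's tail top corners are near (433,214) and (463,215), its left top edge at about (430,300), and its right edge at (458,340).

```bash
python3 - <<'E'
from h import *
r=lambda u,v,z: ray('w12',u,v,z)[:2]*1000
a,b=r(433.5,215.5,.034),r(463.5,215.5,.034); c=r(458.5,340,.034); d=r(429.5,300,.034)
print(a,b,c,d); yaw=lambda p,q:np.degrees(np.arctan2(*(q-p)[::-1]))
print(yaw(b,c),yaw(a,d)); m=(a+b)/2; print('tail',m,'centre',m+80*np.array([np.cos(np.radians(11.4)),np.sin(np.radians(11.4))]))
E
```

```text
[463.02231145 229.55870515] [459.61033719 253.95005946] [574.14546722 280.00463217] [538.11150103 244.06156965]
12.815615832522354 10.931608784722448
tail [461.31632432 241.7543823 ] centre [539.73801829 257.56696954]
```

{"name": "arm_command", "arguments": {"series": [[1,[-0.08,0.5,0],[0,0,-0.0096]],[1,[-0.15,0.95,0],[0,0,-0.0096]],[1,[-0.15,0.95,0.4],[0,0,-0.0096]],[1,[-0.15,0.95,0.8],[0,0,-0.0096]],[1,[-0.15,0.95,0.8],[0,0,-0.0096]]]}}

```text
clock: 15.55
ee_pos: [0.4905, 0.2263, 0.0763]
eef_rot: [-179.9, -0.4, -169.0]
wrist_force: [0.6, 0.4, 1.3]
opening: 1.001
```

```bash
python3 - <<'E'
from h import *
goto(.4907,.2474,.012,191.5)
snap('wrist','w13')
E
```

```text
15.55 [0.4905 0.2263 0.0763] [-179.87   -0.43 -169.  ] shift [-0.047  0.208  0.642] turnz -0.0014 F [0.6 0.4 1.3]
```

View pics/w13.png

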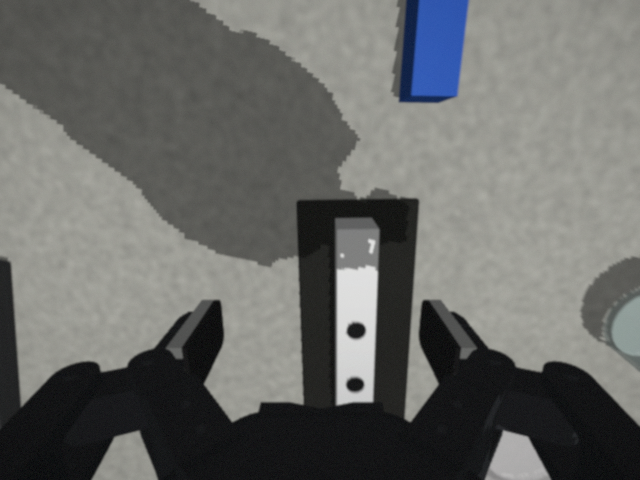

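{"name": "arm_command", "arguments": {"series": [[1,[-0.047,0.205,0],[0,0,-0.0014]],[1,[-0.047,0.205,0],[0,0,-0.0014]],[1,[-0.047,0.205,0.3],[0,0,-0.0014]],[1,[-0.047,0.205,0.55],[0,0,-0.0014]],[1,[-0.047,0.205,0.64],[0,0,-0.0014]],[1,[-0.047,0.205,0.64],[0,0,-0.0014]],[-1,[-0.047,0.205,0.64],[0,0,-0.0014]],[-1,[-0.047,0.205,0.64],[0,0,-0.0014]],[-1,[-0.047,0.205,0.64],[0,0,-0.0014]],[-1,[-0.047,0.205,0.64],[0,0,-0.0014]],[-1,[-0.047,0.205,0.64],[0,0,-0.0014]],[-1,[-0.047,0.205,0.64],[0,0,-0.0014]]], "newtons": 90}}

```text
clock: 16.8
ee_pos: [0.4937, 0.2497, 0.0176]
eef_rot: [-180.0, 0.0, -168.5]
wrist_force: [-2.8, -3.1, 14.9]
opening: 0.255
```

The grip is about 5 mm higher than I wanted because I measured before the arm had settled. Regripping lower.

{"name": "arm_command", "arguments": {"series": [[0.2,[0,0,0],[0,0,0]],[0.2,[0,0,0],[0,0,0]],[0.2,[0.03,0,0.03],[0,0,0]],[0.2,[0.03,0,0.06],[0,0,0]],[0.2,[0.03,0,0.06],[0,0,0]],[-1,[0.03,0,0.06],[0,0,0]],[-1,[0.03,0,0.06],[0,0,0]],[-1,[0.03,0,0.06],[0,0,0]],[-1,[0.03,0,0.06],[0,0,0]],[-1,[0.03,0,0.06],[0,0,0]]], "newtons": 90}}

```text
clock: 17.8
ee_pos: [0.4905, 0.2491, 0.0111]
eef_rot: [-180.0, 0.0, -168.5]
wrist_force: [-1.7, -1.0, 7.0]
opening: 0.26
```

{"name": "arm_command", "arguments": {"series": [[-1,[0,0,-0.3],[0,0,0]],[-1,[0,0,-0.7],[0,0,0]],[-1,[0.2,-0.45,-0.7],[0,0,0]],[-1,[0.41,-0.9,-0.7],[0,0,0]],[-1,[0.41,-0.9,-0.7],[0,0,0]],[-1,[0.41,-0.9,-0.7],[0,0,0]]]}}

```text
clock: 18.4
ee_pos: [0.4684, 0.1513, 0.0809]
eef_rot: [-180.0, 0.0, -168.6]
wrist_force: [-0.1, 0.1, -2.7]
opening: 0.256
```

{"name": "arm_command", "arguments": {"series": [[-1,[0.2,-0.45,0],[0,0,0.016]],[-1,[0.41,-0.9,0],[0,0,0.032]],[-1,[0.41,-0.9,0],[0,0,0.032]],[-1,[0.41,-0.9,0],[0,0,0.032]],[-1,[0.41,-0.9,0],[0,0,0.032]]]}}

```text
clock: 18.9
ee_pos: [0.4465, 0.0579, 0.0809]
eef_rot: [179.9, 0.0, -179.9]
wrist_force: [0.0, -0.1, -2.8]
opening: 0.26
```

```bash
python3 - <<'E'
from h import *
goto(.423,-.0385,.08,180)
E
```

```text
18.9 [0.4465 0.0579 0.0809] [ 1.7994e+02  4.0000e-02 -1.7991e+02] shift [ 0.237 -0.964  0.008] turnz 0.0002 F [ 0.  -0.1 -2.8]
```

{"name": "arm_command", "arguments": {"series": [[-1,[0.12,-0.5,0],[0,0,0.0002]],[-1,[0.24,-0.964,0],[0,0,0.0002]],[-1,[0.24,-0.964,0],[0,0,0.0002]],[-1,[0.24,-0.964,0.25],[0,0,0.0002]],[-1,[0.24,-0.964,0.45],[0,0,0.0002]],[-1,[0.24,-0.964,0.48],[0,0,0.0002]],[-1,[0.24,-0.964,0.48],[0,0,0.0002]],[-1,[0.24,-0.964,0.48],[0,0,0.0002]]]}}

```text
clock: 19.7
ee_pos: [0.4225, -0.0393, 0.0334]
eef_rot: [180.0, 0.0, 180.0]
wrist_force: [-1.0, -0.1, -2.5]
opening: 0.258
```

```bash
python3 - <<'E'
from h import *
goto(.423,-.0385,.0285,180)
snap('side','d14');snap('scene','s14');snap('wrist','w14')
a=cv2.imread('pics/d14.png')[220:310,290:410]; cv2.imwrite('pics/d14c.png',cv2.resize(a,None,fx=6,fy=6,interpolation=cv2.INTER_CUBIC))
E
```

```text
19.7 [ 0.4225 -0.0393  0.0334] [1.7999e+02 4.0000e-02 1.7997e+02] shift [-0.005  0.008  0.049] turnz -0.0001 F [-1.  -0.1 -2.5]
```

View pics/d14c.png

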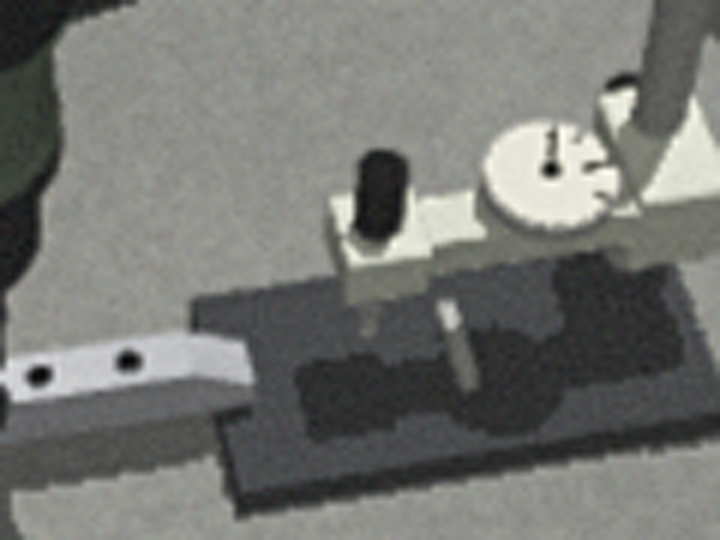

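View pics/w14.png

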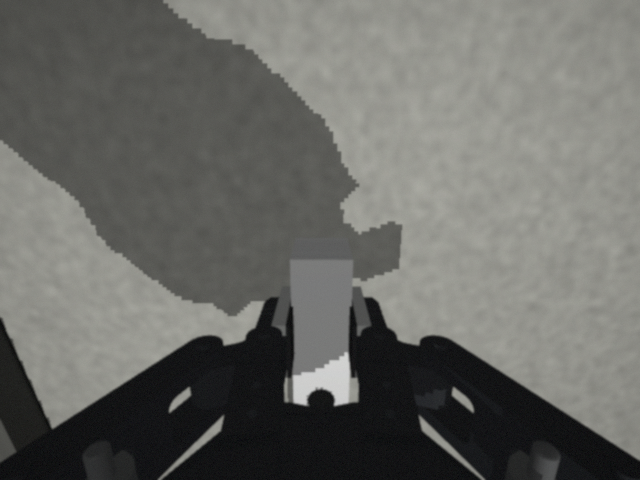

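The rail is level, straight in the jaws, its nose over the plate in front of the tip. Lowering until it just touches the plate.

{"name": "arm_command", "arguments": {"series": [[-1,[0,0.008,0.02],[0,0,0]],[-1,[0,0.008,0.04],[0,0,0]],[-1,[0,0.008,0.055],[0,0,0]],[-1,[0,0.008,0.055],[0,0,0]],[-1,[0,0.008,0.055],[0,0,0]]]}}

```text
clock: 20.35
ee_pos: [0.4219, -0.0392, 0.0273]
eef_rot: [180.0, -0.0, 179.9]
wrist_force: [-0.3, -0.1, -2.5]
opening: 0.258
```

{"name": "arm_command", "arguments": {"series": [[-1,[0,0.008,0.005],[0,0,0]],[-1,[0,0.008,0.008],[0,0,0]],[-1,[0,0.008,0.008],[0,0,0]]]}}

```text
clock: 20.65
ee_pos: [0.422, -0.0385, 0.0265]
eef_rot: [-180.0, 0.0, 179.9]
wrist_force: [-1.0, -0.6, 0.9]
opening: 0.263
```

Light contact (3 N). Sliding in.

{"name": "arm_command", "arguments": {"series": [[-1,[-0.06,0,0],[0,0,0]],[-1,[-0.16,0,0],[0,0,0]],[-1,[-0.26,0,0],[0,0,0]],[-1,[-0.36,0,0],[0,0,0]],[-1,[-0.44,0,0],[0,0,0]],[-1,[-0.5,0,0],[0,0,0]],[-1,[-0.56,0,0],[0,0,0]],[-1,[-0.62,0,0],[0,0,0]],[-1,[-0.62,0,0],[0,0,0]]]}}

```text
clock: 21.55
ee_pos: [0.4852, -0.0385, 0.0267]
eef_rot: [180.0, 0.0, 179.9]
wrist_force: [-0.8, -0.6, 6.6]
opening: 0.26
```

```bash
python3 - <<'E'
from h import *
goto(.518,-.0385,.0265,180)
snap('side','d15');snap('scene','s15')
a=cv2.imread('pics/d15.png')[220:310,290:410]; b=cv2.imread('pics/s15.png')[250:350,260:350]
cv2.imwrite('pics/d15c.png',np.hstack([cv2.resize(a,(480,360),interpolation=cv2.INTER_CUBIC),cv2.resize(b,(320,360),interpolation=cv2.INTER_CUBIC)]))
E
```

```text
21.55 [ 0.4852 -0.0385  0.0267] [1.7999e+02 4.0000e-02 1.7988e+02] shift [-0.328  0.     0.002] turnz -0.0003 F [-0.8 -0.6  6.6]
```

View pics/d15c.png

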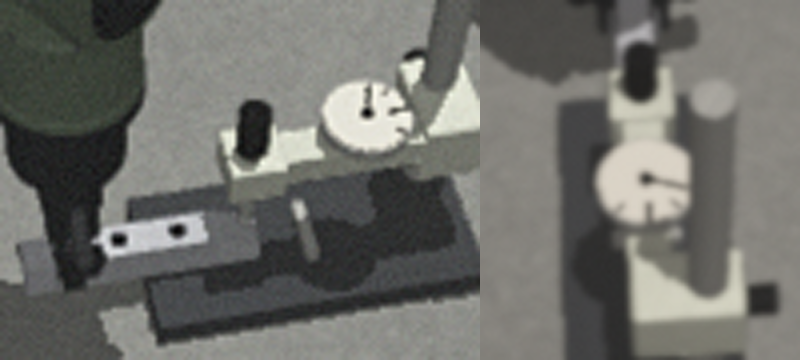

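The bevel is reaching the tip and the pointer is about to move. Going on slowly.

{"name": "arm_command", "arguments": {"series": [[-1,[-0.04,0,-0.003],[0,0,0]],[-1,[-0.08,0,-0.003],[0,0,0]],[-1,[-0.12,0,-0.003],[0,0,0]],[-1,[-0.16,0,-0.003],[0,0,0]],[-1,[-0.2,0,-0.003],[0,0,0]],[-1,[-0.24,0,-0.003],[0,0,0]],[-1,[-0.27,0,-0.003],[0,0,0]],[-1,[-0.3,0,-0.003],[0,0,0]],[-1,[-0.3,0,-0.003],[0,0,0]]]}}

```text
clock: 22.55
ee_pos: [0.5128, -0.0387, 0.027]
eef_rot: [-179.9, -0.2, 179.9]
wrist_force: [-16.0, 0.0, 23.2]
opening: 0.263
```

```bash
python3 - <<'E'
from h import *
goto(.518,-.0385,.0265,180)
snap('side','d16');snap('scene','s16')
a=cv2.imread('pics/d16.png')[220:310,290:410]; b=cv2.imread('pics/s16.png')[250:350,260:350]
cv2.imwrite('pics/d16c.png',np.hstack([cv2.resize(a,(480,360),interpolation=cv2.INTER_CUBIC),cv2.resize(b,(320,360),interpolation=cv2.INTER_CUBIC)]))
E
```

```text
22.55 [ 0.5128 -0.0387  0.027 ] [-1.7993e+02 -1.7000e-01  1.7989e+02] shift [-0.052  0.003  0.005] turnz -0.0003 F [-16.    0.   23.2]
```

View pics/d16c.png

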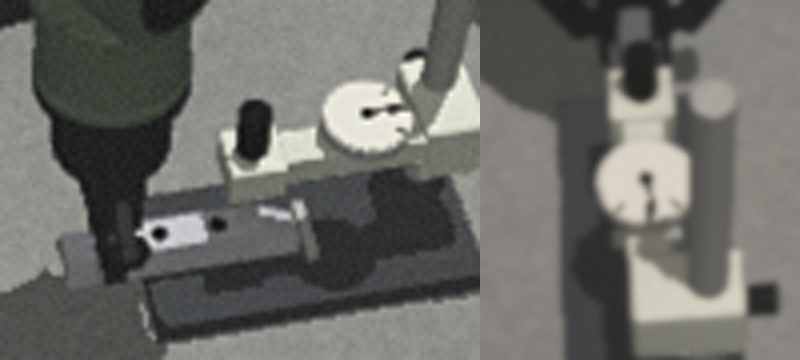

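Pointer at zero with the rail under the tip. The forces (-16, 23) could be the stop or plate friction, so I'll relieve the vertical load to tell which.

{"name": "arm_command", "arguments": {"series": [[-1,[0,0,-0.01],[0,0,0]],[-1,[0,0,-0.015],[0,0,0]],[-1,[0,0,-0.015],[0,0,0]]]}}

```text
clock: 22.95
ee_pos: [0.5137, -0.0387, 0.0279]
eef_rot: [180.0, -0.1, 179.9]
wrist_force: [-3.8, 0.1, -5.3]
opening: 0.261
```

Mostly plate friction: it moved on when unloaded. Creeping to the stop.

{"name": "arm_command", "arguments": {"series": [[-1,[-0.01,0,0.002],[0,0,0]],[-1,[-0.02,0,0.002],[0,0,0]],[-1,[-0.02,0,0.002],[0,0,0]]]}}

```text
clock: 23.25
ee_pos: [0.5162, -0.0386, 0.028]
eef_rot: [180.0, 0.0, 179.9]
wrist_force: [-1.2, -0.5, -5.5]
opening: 0.263
```

{"name": "arm_command", "arguments": {"series": [[-1,[-0.01,0,0.002],[0,0,0]],[-1,[-0.02,0,0.002],[0,0,0]],[-1,[-0.02,0,0.002],[0,0,0]]]}}

```text
clock: 23.55
ee_pos: [0.5167, -0.0388, 0.0276]
eef_rot: [-180.0, -0.1, 179.9]
wrist_force: [-10.5, 0.4, -1.5]
opening: 0.258
```

{"name": "arm_command", "arguments": {"series": [[-1,[-0.01,0,0],[0,0,0]],[-1,[-0.01,0,0],[0,0,0]]]}}

```text
clock: 23.75
ee_pos: [0.5167, -0.0388, 0.0274]
eef_rot: [-179.9, -0.2, 179.9]
wrist_force: [-17.1, -0.8, 0.6]
opening: 0.259
```

```bash
python3 - <<'E'
from h import *
goto(.518,-.0385,.0265,180)
snap('side','d17')
a=cv2.imread('pics/d17.png')[220:310,290:410]
cv2.imwrite('pics/d17c.png',cv2.resize(a,(800,600),interpolation=cv2.INTER_CUBIC))
E
```

```text
23.75 [ 0.5167 -0.0388  0.0274] [-179.95   -0.25  179.91] shift [-0.013  0.003  0.009] turnz -0.0003 F [-17.1  -0.8   0.6]
```

View pics/d17c.png

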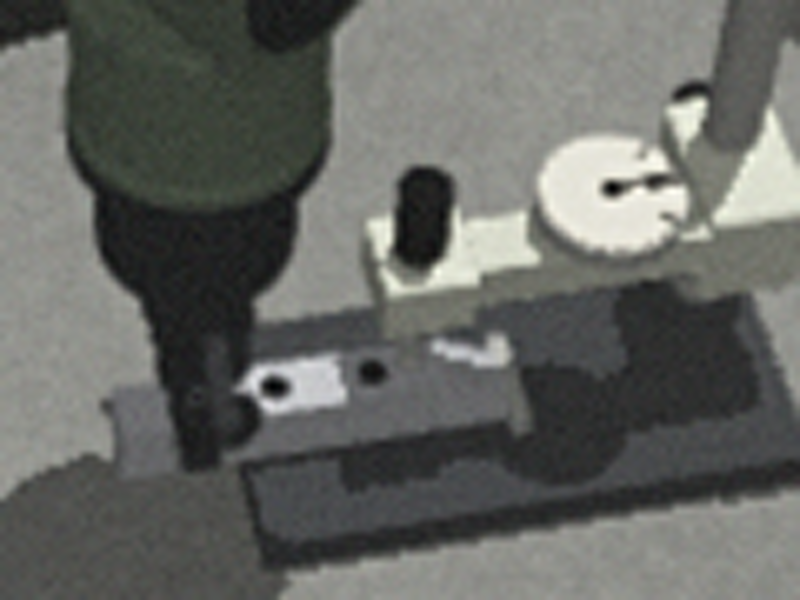

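Hard against the stop: no motion while the force rose 10 → 17 N. The nose meets the stop in the picture and the pointer is on zero. Easing the push and releasing.

{"name": "arm_command", "arguments": {"series": [[-1,[0.01,0,0],[0,0,0]],[-1,[0.01,0,0],[0,0,0]],[-0.2,[0.01,0,0],[0,0,0]],[0,[0.01,0,0],[0,0,0]],[0.2,[0.01,0,0],[0,0,0]],[0.2,[0.01,0,0],[0,0,0]],[0.2,[0.01,0,-0.2],[0,0,0]],[0.2,[0.01,0,-0.5],[0,0,0]],[0.2,[0.2,0,-0.9],[0,0,0]],[0.2,[0.7,0,-1],[0,0,0]],[0.2,[0.7,0,-1],[0,0,0]]]}}

```text
clock: 24.9
ee_pos: [0.4446, -0.0392, 0.1289]
eef_rot: [-179.8, -0.1, 179.9]
wrist_force: [0.6, -0.9, 0.1]
opening: 0.602
```

```bash
python3 dial.py 18; python3 - <<'E'
from h import *
a=cv2.imread('pics/d18.png')[220:310,290:410]
cv2.imwrite('pics/d18c.png',cv2.resize(a,(800,600),interpolation=cv2.INTER_CUBIC))
snap('wrist','w18')
E
```

```text
24.9 [ 0.4446 -0.0392  0.1289] [ 0.6  -0.87  0.11]
```

View pics/d18c.png

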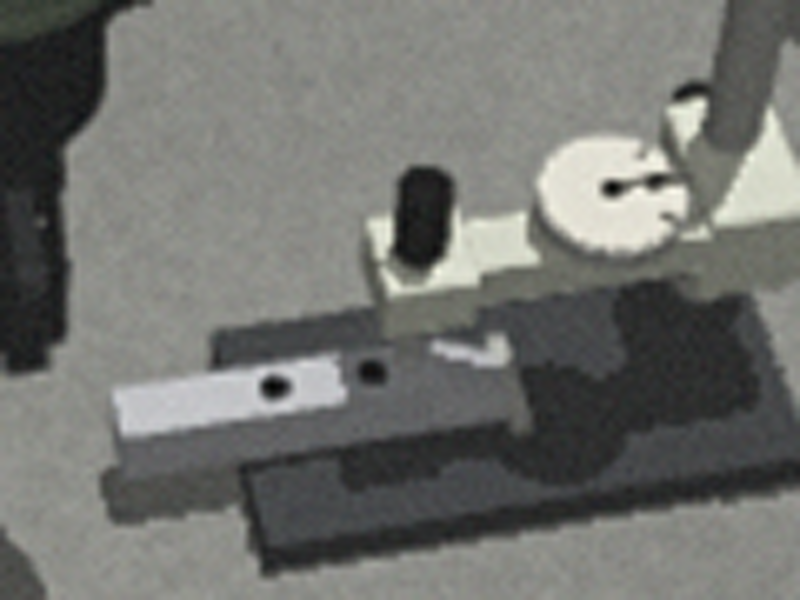

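View pics/w18.png

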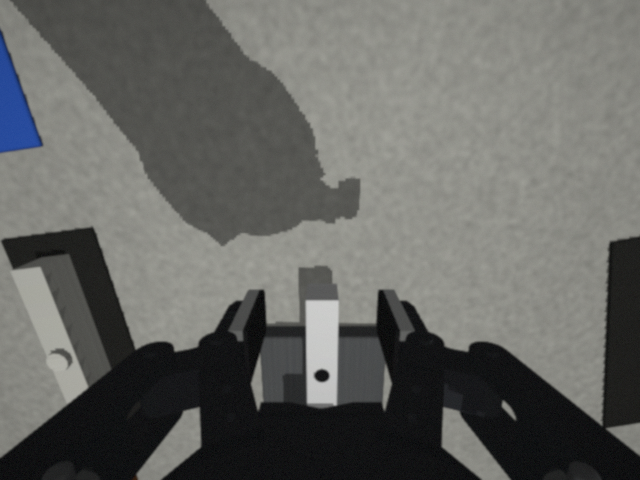

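View pics/x18.png

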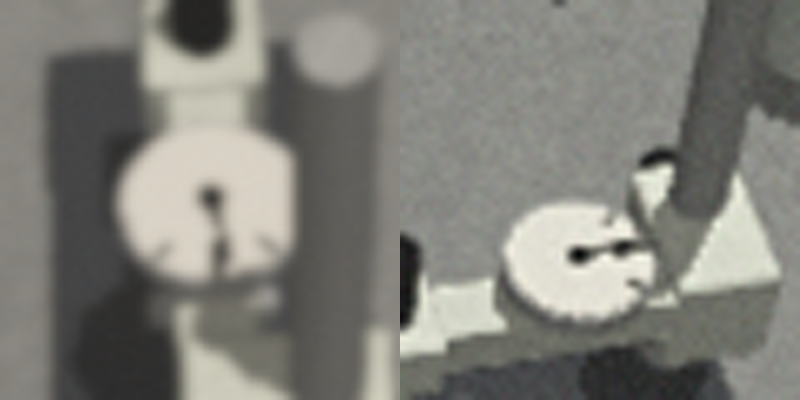

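The rail stays in place, pointer at zero in both views. A last numeric check of its tail, yaw and offset.

```bash
python3 - <<'E'
from h import *
r=lambda u,v,z: ray('w18',u,v,z)[:2]*1000
im=cv2.imread('pics/w18.png'); cv2.imwrite('pics/w18c.png',cv2.resize(im[255:415,240:410],None,fx=4,fy=4,interpolation=cv2.INTER_CUBIC)[:600])
g=im[:,:,1].astype(int)
L=[];Rr=[];
for v in range(303,366,4):
    row=np.where(g[v,290:350]>150)[0]+290
    if len(row)>10: L.append(r(row[0]-.5,v,.05));Rr.append(r(row[-1]+.5,v,.05))
L=np.array(L);Rr=np.array(Rr)
for e in(L,Rr): c=np.polyfit(e[:,0],e[:,1],1); print('yaw',np.degrees(c[0]).round(2),'y',e[:,1].mean().round(1), e[:,0].round(0)[[0,-1]])
p,w,ok=cloud('w18')
for v in range(286,304,2): print(v,g[v,315:330:5],(w[v,322]*1000).round(0))
for tag in('d18','side0'):
    p,w,ok=cloud(tag); m=ok&(w[...,2]>.044)&(w[...,2]<.054)&(w[...,0]>.46)&(w[...,0]<.58)&(abs(w[...,1]+.04)<.03)
    q=w[m]*1000; print(tag,np.percentile(q,[1,50,99],axis=0).round(1).tolist(),cv2.minAreaRect(q[:,:2].astype(np.float32)))
E
```

```text
yaw 4.42 y -51.5 [490. 541.]
yaw -1.23 y -25.7 [490. 541.]
286 [90 89 87] [487. -38.  27.]
288 [87 90 90] [488. -38.  30.]
290 [88 86 89] [487. -38.  34.]
292 [89 88 87] [487. -38.  38.]
294 [89 91 89] [487. -38.  42.]
296 [89 89 89] [487. -38.  44.]
298 [90 91 91] [487. -38.  48.]
300 [160 161 160] [488. -38.  50.]
302 [203 204 204] [489. -38.  50.]
d18 [[486.4, -53.7, 44.4], [532.8, -40.5, 48.0], [578.8, -26.8, 53.2]] ((532.5382080078125, -40.838680267333984), (28.490304946899414, 94.42975616455078), 89.31550598144531)
side0 [[485.2, -51.5, 44.1], [530.0, -39.6, 47.8], [579.0, -24.3, 53.3]] ((532.17333984375, -37.899658203125), (94.9481430053711, 28.80693244934082), 1.77168607711792)
```

View pics/w18c.png

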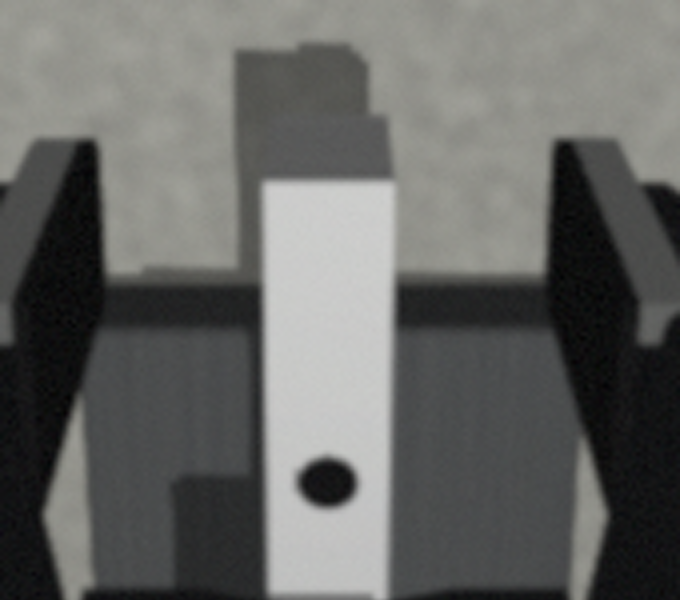

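```bash
python3 - <<'E'
from h import *
R=lambda u,v,z: ray('w18',240+u/4,255+v/4,z)[:2]*1000
for n,a,b,z in(('L',(262,182),(266,590),.05),('R',(396,182),(388,590),.05),('pL',(83,340),(94,585),.02),('pR',(580,430),(571,585),.02)):
    A,B=R(*a,z),R(*b,z); print(n,A.round(1),B.round(1),np.degrees(np.arctan2(*(B-A)[::-1])).round(2))
goto(.4446,-.0392,.13,180)
E
```

```text
L [488.  -49.7] [578.8 -50.3] -0.38
R [488.1 -25.4] [578.8 -25.8] -0.24
pL [540.6 -90.3] [604.8 -91.3] -0.87
pR [563.4  17.6] [605.   17.7] 0.23
25.05 [ 0.4496 -0.0387  0.1282] [-1.7998e+02  7.0000e-02  1.7988e+02] shift [ 0.049 -0.005 -0.018] turnz -0.0003 F [ 0.8  0.1 -0.1]
```

```bash
python3 -c "
from h import *
print(ticket.sign_off())"
```

```text
the job is handed in; nothing more can be done
None
```

The job is done and handed in at about 25 s of the 72 s allowed; no verdict was reported.

- **Head:** I pushed it down by the knob until the pointer stood on the zero mark, and did not touch it again. The pointer held at zero after release.
- **Master:** It was pulled straight out and laid lengthways on the empty mat. In the pictures it lies centred and lined up with the mat; I did not measure this separately.
- **Rail:** It went in bevelled nose first until it was hard against the stop. The push force rose from 10 to 17 N with no further movement, and I eased off before letting go.

**Last checks, with the gripper clear:**
- The pointer is on the zero mark in both the scene and side cameras.
- The rail's tail is at x ≈ 488 mm, as expected when it is home.
- The rail's yaw is about -0.3°, matching the plate within measuring error, and it is about 1 mm off centre sideways.

**Not perfectly clean:**
- My first grip on the rail was about 5 mm too high, so I regripped it on its mat.
- The tool pressed down on the bars with 15–23 N at times: when gripping each bar, when setting the master down on its mat, and near the end of sliding the rail in. I eased it off or let go each time.
- One automatic edge fit of the rail's yaw gave inconsistent values (4.4° and -1.2°). I relied instead on edges read from an enlarged picture.
- I did not recheck the bystanders one by one. The arm was planned to pass clear of them.

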